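# Set and lock the bench air, hang up the blow gun

## Task

Get this bench's blow-gun station ready, the air was left too low: pull the black knob on the air console straight up to unlock it, turn it clockwise until the gauge needle points at the tab on the gauge's rim, and push the knob fully back down so that it locks there. Also hang the loose blow gun up by its eye on the slanted peg of the post, and leave it hanging there at rest. Leave the other loose things on the bench where they are.

Things in the scene. Friction and masses are not known exactly. Their poses are not given: they have to be found in the camera images.
- knob_top (a point): Centre of the top of the round black fluted knob (44 mm across, 38 mm tall, upright axis), left half of the top panel of the air console: a fixed grey steel box, 180 x 250 mm, panel 80 mm above the bench. Home, its top is 46 mm and its lower edge 8 mm above the panel. Within 60 mm of its axis nothing else on the panel is over 16 mm high. The point turns with the knob.
- knob_lift (a joint): How far the knob is pulled up, m: 0 home, 0.008 fully up. It takes about 6 N to pull up and under 10 N to push down, and stays where it is left. Below 3 mm dogs under the knob stand between the teeth of a lock collar and it can turn only a little (at most about 0.25 rad) before it is held fast; above 4 mm it turns freely (about 0.05 N m).
- knob_turn (a joint): Angle of the knob, rad, growing clockwise seen from above (more pressure); range 0 to 4.71. The gauge needle turns with it through the same angle in the same sense.
- gauge_centre (a point): Pivot of the needle at the middle of the white dial of the round gauge (82 mm across, facing up, bezel 12 mm high) on the right half of the console's panel. x and y axes are the console's (x away from the robot at yaw 0, z up).
- needle_tip (a point): On the thin black needle, at its outer end, 30 mm from the gauge's pivot; it moves as the knob is turned.
- mark_tip (a point): The pressure to set: the point on the dial, 30 mm from the pivot, at which the small dark tab (11 x 9 mm) clipped over the gauge's rim points. The needle is set when needle_tip and mark_tip coincide. At the start the mark lies 0.45 to 1.4 rad clockwise of the needle. The tab stays where it is.
- gun_grip (a point): Lower handle of the loose grey blow gun (0.2 kg), a pistol lying on its side; 12 mm above the bench, mid-thickness. x: along the handle to the hanging eye; y: nozzle side; z: up. Handle 28 mm wide (y), 24 mm thick, bare for 35 mm to either side along x except a trigger at +y from 17 mm on. A brass plug ends 67 mm behind. The nozzle, 83 mm toward the eye, reaches 113 mm to +y.
- gun_eye (a point): Centre of the gun's round steel hanging eye, inner diameter 24 mm, wire 7 mm thick, 117 mm from gun_grip along its x. The eye's axis is the point's z.
- blow_gun: The same gun; origin under it, 28 mm from gun_grip toward the eye, axes as gun_grip's. Lying flat this origin is on the bench.
- peg: Round steel peg, 8 mm thick, on the robot's side of a fixed 30 mm square aluminium post (262 mm high, foot 90 x 90 mm). Origin at its root, 215 mm above the bench, 22 mm in front of the post's axis; z runs out along the peg, 50 degrees above level, roughly towards the robot; y is level. What is let go on it slides down to the root.
- peg_tip (a point): The free upper end of the peg, 89 mm along the peg's axis from its root.
- bolt_bin: Bystander, not to be disturbed: blue open storage bin of bolts, 160 x 100 x 75 mm. Origin under its middle.
- screwdriver: Bystander, not to be disturbed: screwdriver lying on the bench. Origin under its middle.
- tape_roll: Bystander, not to be disturbed: brown roll of tape, 90 mm across, 48 mm high. Origin under its middle.
- small_carton: Bystander, not to be disturbed: brown carton, 160 x 120 x 90 mm. Origin under its middle.
- oil_can: Bystander, not to be disturbed: grey can, 54 mm across, 150 mm high. Origin under its middle.
- spanner: Bystander, not to be disturbed: steel spanner lying on the bench. Origin under its middle.
- scanner: Bystander, not to be disturbed: dark hand scanner, lying, 160 mm long. Origin under its middle.

How it is judged:
On the way, in this order (a step that is already met when the one before it is completed fails the run):
1. the knob is pulled up to unlock it (value of joint knob_lift above 0.005 m), for 0.1 s.
2. with the knob still pulled up, the needle is turned to the tab (within 4 mm at its tip) (value of joint knob_lift above 0.003 m and horizontal distance between needle_tip and mark_tip below 0.004 m), for 0.1 s.
At the end, for the whole second after the job is handed in: Needle tip within 4 mm of the tab's mark; knob home within 1.5 mm; gun at rest (under 0.05 m/s), carried by the peg (over 0.3 N), its eye centre within 14 mm of the peg's axis in the peg's x and y and -12 to 80 mm along it from the root (horizontal distance between needle_tip and mark_tip below 0.004 m and value of joint knob_lift below 0.0015 m and x of gun_eye in the frame of peg between -0.014 and 0.014 m and y of gun_eye in the frame of peg between -0.014 and 0.014 m and z of gun_eye in the frame of peg between -0.012 and 0.08 m and contact force between blow_gun and peg above 0.3 N and linear speed of blow_gun below 0.05 m/s); the robot touches nothing.
It fails at once if a bystander is moved more than 30 mm (distance of any of bolt_bin, screwdriver, tape_roll, small_carton, oil_can, spanner, scanner from where it was at the start of the episode above 0.03 m).
It also fails if it takes over 72 s, if anything falls off the work surface, if the arm or the gripper's body presses on something with over 40 N, if the wrist force passes 120 N, or if a joint passes its speed limit or range.

## Robot

A 7-joint arm with a two-finger parallel gripper is mounted at the origin on the work surface. World frame = base frame: x ahead of the robot, y to its left, z up, the work surface at z = 0. Lengths are in m, angles in rad, forces in N, time in s.
With the tool pointing down it reaches from about 0.4 to 0.85 m from the base axis. Payload 10.4 kg.
Tool frame: the origin (TCP) lies between the finger pads; the fingertips stand 11 mm ahead of it and the grasp point (between the pads) lies 8 mm behind it; x points along the fingers, y is the direction in which the jaws open and shut, and the axes are right-handed (so a half turn about x gives the same grasp; the last joint's range is limited). The gripper opens to 87 mm and grips with 3 to 60 N. Pads are 19 mm wide; open, the fingers measure 117 mm over their backs; the gripper's body (75 mm by 190 mm) begins 51 mm behind the grasp point.
Start: joints at [1.264, 0.332, -0.065, 1.46, 0.022, 1.35, -0.088], TCP at [0.175, -0.6, 0.234] pointing down, gripper open.
Joint ranges: [-2.6, 2.6], [-0.5, 2.12], [-1.47, 1.34], [0.16, 2.42], [-1.27, 4.41], [0.06, 2.06], [-2.6, 2.6]. Speed limits (rad/s): [2.22, 2.22, 2.79, 2.79, 3.14, 3.14, 3.14].

## Interface

Orientations are given as a unit quaternion [x, y, z, w].
In Python, from bench import r, cams, ticket gives the robot as it stands. The module is installed in compiled form; this text tells all that it offers.
- The arm moves only by the tool drive_tool, never from a script. Its argument "moves" is text: rows parted by semicolons, each of 5 numbers parted by spaces: the shift along the world's x, y, z in m, then the turn about the world's z in degrees, then the closure, from 0 (fully open) to 1 (shut). In form: x y z twist grip; .... A call has 1 to 20 rows; each row shifts and turns the commanded pose from where the row before left it; what a row does not reach is not made up. A row lasts 1/8 s, in which the tool goes at most 62.5 mm and 10.7 degrees, less where a joint would pass 70% of its speed; a pose out of reach is approached as far as the arm can. A call is refused whole if a number of a shift passes 0.0625 or a number of a turn 10.7, either way. A call with a gripper value outside its range is refused whole. The fingers move at their own pace and stop on an object; "newtons" is the grip in N (left out, the last holds). Time passes only in rows, so rows that do not move let the fingers close. It gives the time, the measured TCP pose, the force and the opening at its end, in the units of the state.
- r.read_state(): the state, without advancing time (a new reading comes with each control period).
- cams.camera(name): name is "scene" or "top"; returns a dict with "color" (480x640x3 uint8, red, green, blue), "fx", "fy", "cx", "cy" (pixels), "extrinsics" (4x4, takes a point from camera to world coordinates). Camera axes: x right, y down, z forward; pixel columns grow to the right and rows downward; lengths in m; the calibration is good to about 2 mm. A picture is of the moment at which its call begins. There is no depth.
- ticket.close_job(): hands the job in, once; it reports no verdict.
The state is a dict: "time": time; "joint_positions": joint angles; "joint_vel": joint speeds; "joint_torque": joint torques, N m; "ee_pos": TCP position; "eef_rot": TCP orientation; "ft_force": force on the tool from outside, world axes, zero at the start; "torque": the same for the moment, N m; "width": finger opening in m.
Only numpy, scipy, OpenCV 4.12 (cv2) and the standard library are available. Lean on these libraries where they do the work, as an engineer would, in place of code of your own. Each camera call takes 0.05 s, during which the arm holds its last target.

## Working session

There is one attempt and no reset: what is moved stays moved. The work goes in short steps, Python scripts to look and compute and a tool call to move; the robot and the scene stay as the last step left them, time stands still between calls to the robot, and variables do not carry over. Pictures are saved under pics/ and viewed, and the job is handed in when it is done.

Besides the shell and the picture viewer there is one more tool, called after "Call:" as name(argument=value, ...) on one line, values as JSON. drive_tool: Moves the arm, as the interface text tells. Its arguments: {"type":"object","properties":{"moves":{"type":"string"},"newtons":{"type":"number"}},"required":["moves"]}

```bash
mkdir -p pics; python3 - <<'E'
from bench import r,cams,ticket
import cv2,numpy as np
s=r.read_state()
for k in s: print(k,np.round(s[k],4))
for n in("scene","top"):
    c=cams.camera(n); cv2.imwrite(f"pics/{n}0.png",c["color"][:,:,::-1])
    print(n,c["fx"],c["fy"],c["cx"],c["cy"]);print(np.round(c["extrinsics"],4))
E
```

```text
time 0.0
joint_positions [ 1.2644  0.3329 -0.0647  1.4609  0.0216  1.3499 -0.0885]
joint_vel [-0.0013 -0.0011 -0.0003  0.0014  0.0013  0.     -0.0004]
joint_torque [ 3.00000e-04 -6.23251e+01  2.47000e-02 -3.89899e+01 -6.14000e-02
  3.97000e-02  2.00000e-04]
ee_pos [ 0.1749 -0.5996  0.2328]
eef_rot [-0.6999 -0.1005  0.7001 -0.0995]
ft_force [-0.081   0.9203 -0.3011]
torque [ 0.0115 -0.0222  0.0226]
width 0.0872
scene 624.3000610522174 624.3000610522174 323.8858287498344 231.2987988758277
[[ 0.8396  0.3399 -0.4236  1.2125]
 [ 0.5431 -0.5365  0.6459 -1.0282]
 [-0.0077 -0.7724 -0.635   1.2014]
 [ 0.      0.      0.      1.    ]]
top 564.1298443266147 564.1298443266147 315.6005511422226 236.86853463267926
[[-7.6700e-02 -9.7420e-01  2.1220e-01  2.6360e-01]
 [-9.9710e-01  7.5200e-02 -1.5100e-02  2.7000e-03]
 [-1.2000e-03 -2.1270e-01 -9.7710e-01  1.5511e+00]
 [ 0.0000e+00  0.0000e+00  0.0000e+00  1.0000e+00]]
```

View pics/scene0.png

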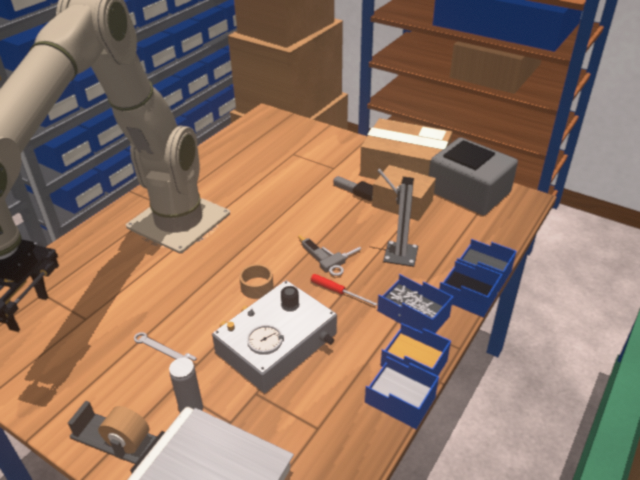

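View pics/top0.png

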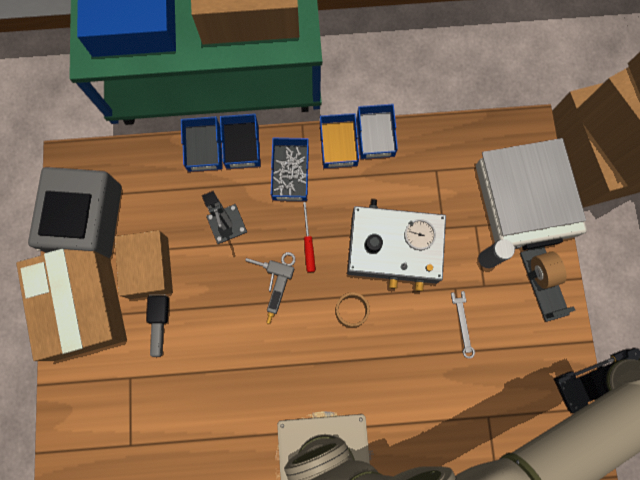

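The scene view shows the knob near (290,297), the gauge near (265,340), the gun near (330,258) and the post near (403,220). In the top view the knob is at (374,243), the gauge at (420,234), the gun's eye at (288,260) and the post at (222,222). I'll zoom in on each.

```bash
cat > h.py <<'E'
from bench import r,cams,ticket
import cv2,numpy as np
def cam(n):
    c=cams.camera(n); return c
def ray(c,u,v):
    d=np.array([(u-c["cx"])/c["fx"],(v-c["cy"])/c["fy"],1.]); E=np.array(c["extrinsics"])
    d=E[:3,:3]@d; return E[:3,3],d/np.linalg.norm(d)
def plane(c,u,v,z):
    o,d=ray(c,u,v); return o+d*(z-o[2])/d[2]
def tri(c1,p1,c2,p2):
    o1,d1=ray(c1,*p1);o2,d2=ray(c2,*p2)
    A=np.stack([d1,-d2],1); t=np.linalg.lstsq(A,o2-o1,rcond=None)[0]
    a=o1+d1*t[0];b=o2+d2*t[1]; return (a+b)/2,np.linalg.norm(a-b)
def proj(c,p):
    E=np.linalg.inv(np.array(c["extrinsics"]));q=E[:3,:3]@np.array(p)+E[:3,3]
    return np.array([c["fx"]*q[0]/q[2]+c["cx"],c["fy"]*q[1]/q[2]+c["cy"]])
def crop(c,u0,v0,u1,v1,k,name):
    im=c["color"][v0:v1,u0:u1,::-1]; im=cv2.resize(im,None,fx=k,fy=k,interpolation=cv2.INTER_CUBIC)
    step=10
    for u in range((u0+step-1)//step*step,u1,step): cv2.putText(im,str(u),(int((u-u0+.5)*k),8),0,.3,(0,0,255),1); cv2.line(im,(int((u-u0+.5)*k),10),(int((u-u0+.5)*k),16),(0,0,255),1)
    for v in range((v0+step-1)//step*step,v1,step): cv2.putText(im,str(v),(0,int((v-v0+.5)*k)+3),0,.3,(0,0,255),1); cv2.line(im,(20,int((v-v0+.5)*k)),(26,int((v-v0+.5)*k)),(0,0,255),1)
    cv2.imwrite("pics/"+name,im)
E
python3 - <<'E'
from h import *
c=cam("top"); crop(c,340,190,460,300,6,"t_cons.png"); crop(c,195,180,325,330,4,"t_gun.png")
c=cam("scene"); crop(c,205,275,345,390,5,"s_cons.png"); crop(c,290,160,430,290,4,"s_gun.png")
E
```

```text
(no output)
```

View pics/t_cons.png

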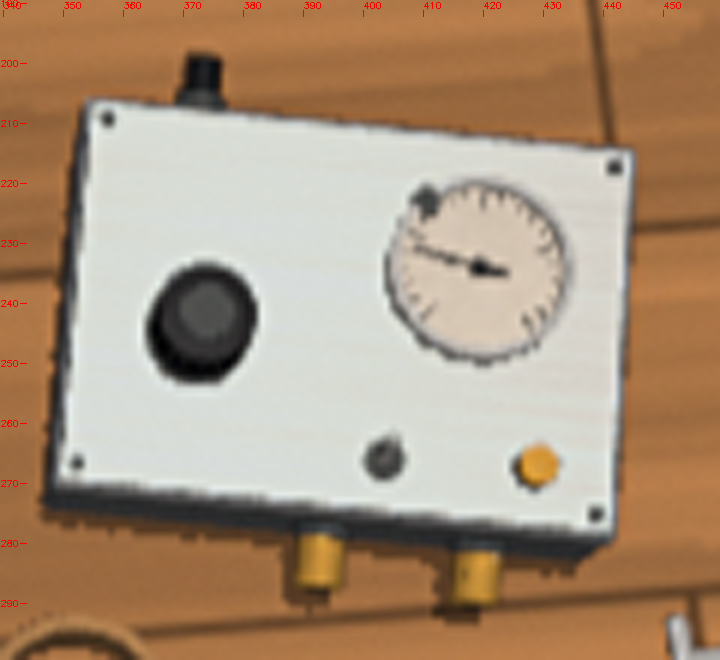

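View pics/t_gun.png

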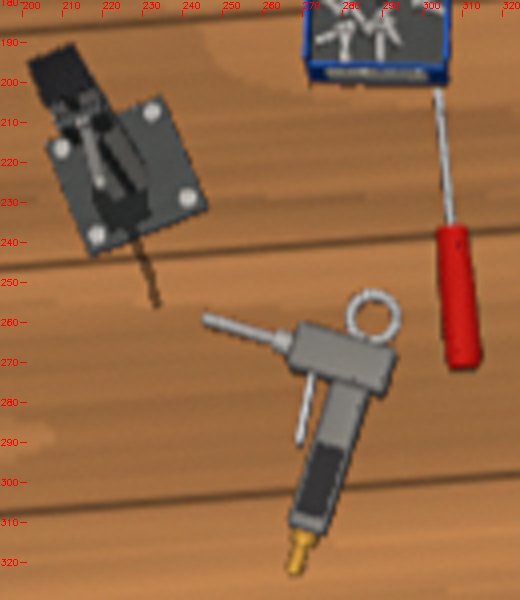

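View pics/s_cons.png

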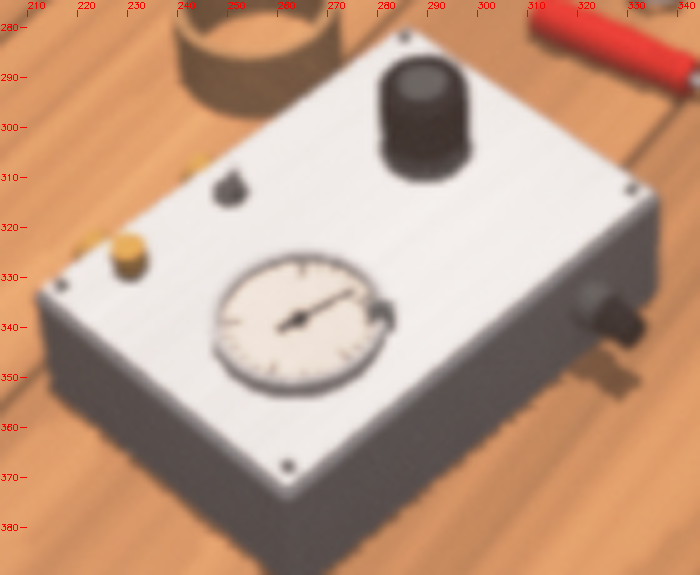

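View pics/s_gun.png

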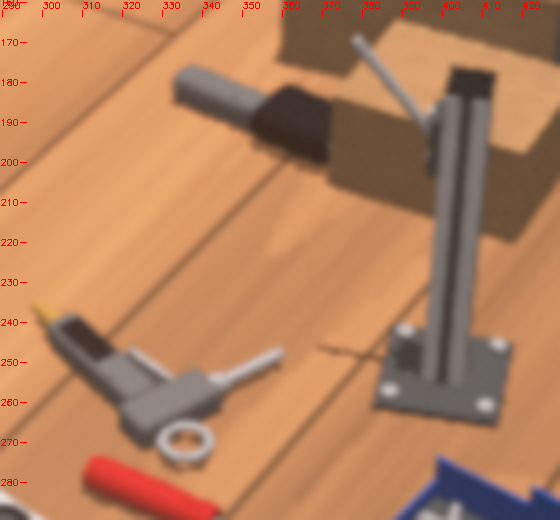

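```bash
python3 - <<'E'
from h import *
t=cam("top");s=cam("scene")
P=dict(knob=((374,241.7),(288.9,291.1)),pegtip=((219.5,226.2),(378.8,169)),pegroot=((216,209),(397.5,191.5)),eye=((288,258.8),(336,269.8)),
 gauge=((419.3,234),(264.5,338)),plug=((268,323.5),(297,235)),nozz=((246,259),(359.5,247.5)))
for k,(a,b) in P.items():
    p,e=tri(t,a,s,b); print(k,np.round(p,4),"gap",round(e,4))
corn=[((344+11/1-.5),(190+100/6-.5))]
for n,(x,y),z in(("cA",(88,100),.08),("cB",(633,150),.08),("cC",(610,535),.08),("cD",(55,483),.08)):
    print(n,np.round(plane(t,340+x/6-.5,190+y/6-.5,z),4))
E
```

```text
knob [ 0.5478 -0.1699  0.1247] gap 0.0032
pegtip [0.5811 0.2023 0.2818] gap 0.001
pegroot [0.637  0.2164 0.223 ] gap 0.0072
eye [0.5405 0.0588 0.0121] gap 0.0031
gauge [ 0.5666 -0.2966  0.0878] gap 0.0037
plug [0.366  0.1228 0.0161] gap 0.0069
nozz [0.5486 0.1745 0.0135] gap 0.0032
cA [ 0.6596 -0.1305  0.08  ]
cB [ 0.6177 -0.3721  0.08  ]
cC [ 0.4457 -0.3403  0.08  ]
cD [ 0.4873 -0.1002  0.08  ]
```

```bash
cat > gauge.py <<'E'
from h import *
def dial(c,name,guess):
    im=c["color"].astype(int)
    u0,v0=map(int,guess)
    v,u=np.mgrid[v0-22:v0+23,u0-24:u0+25]
    I=im[v,u]; 
    mask=((I[...,0]-I[...,2]>12)&(I.sum(-1)>450)).astype(np.uint8)
    cs,_=cv2.findContours(mask,cv2.RETR_EXTERNAL,cv2.CHAIN_APPROX_NONE)
    k=max(cs,key=cv2.contourArea); h=cv2.convexHull(k)
    e=cv2.fitEllipse(h); ctr=np.array(e[0])+[u0-24,v0-22]
    m2=cv2.moments(h); cm=np.array([m2["m10"]/m2["m00"],m2["m01"]/m2["m00"]])+[u0-24,v0-22]
    return ctr,cm,e[1]
if __name__=="__main__":
    t=cam("top");s=cam("scene")
    a=dial(t,"top",(419,234));b=dial(s,"scene",(264,338));print(a,b)
    print(tri(t,a[0],s,b[0]),tri(t,a[1],s,b[1]))
    for n,c,g in(("top",t,a[1]),("scene",s,b[1])):
        P0=plane(c,*g,.09); print(n,P0)
        # metric crop: sample image at world points on the dial plane
        N=600;S=0.1
        yy,xx=np.mgrid[0:N,0:N]; X=P0[0]+(N/2-yy)/N*S; Y=P0[1]+(N/2-xx)/N*S
        E=np.linalg.inv(np.array(c["extrinsics"]));W=np.stack([X,Y,np.full_like(X,.09)],-1)@E[:3,:3].T+E[:3,3]
        mu=(c["fx"]*W[...,0]/W[...,2]+c["cx"]).astype(np.float32);mv=(c["fy"]*W[...,1]/W[...,2]+c["cy"]).astype(np.float32)
        o=cv2.remap(c["color"][:,:,::-1].copy(),mu,mv,cv2.INTER_CUBIC)
        for R in(30,41): cv2.circle(o,(300,300),int(R*6),(0,0,255),1)
        cv2.drawMarker(o,(300,300),(0,255,0))
        cv2.imwrite(f"pics/dial_{n}_{r.read_state()['time']:.2f}.png",o); print(r.read_state()['time'])
E
python3 gauge.py; ls pics
```

```text
(array([419.47447777, 234.52487564]), array([419.48345154, 234.5570331 ]), (26.22339630126953, 28.11545753479004)) (array([263.52282143, 338.13347626]), array([263.66857007, 338.08493933]), (26.184551239013672, 35.83534240722656))
(array([ 0.56486672, -0.2973571 ,  0.08714123]), np.float64(0.004728769465788452)) (array([ 0.56492759, -0.29722162,  0.08717069]), np.float64(0.004305670662226995))
top [ 0.56593311 -0.29519411  0.09      ]
0.4
scene [ 0.56500924 -0.30055124  0.09      ]
0.4
dial_scene_0.40.png
dial_top_0.40.png
s_cons.png
s_gun.png
scene0.png
t_cons.png
t_gun.png
top0.png
```

View pics/dial_top_0.40.png

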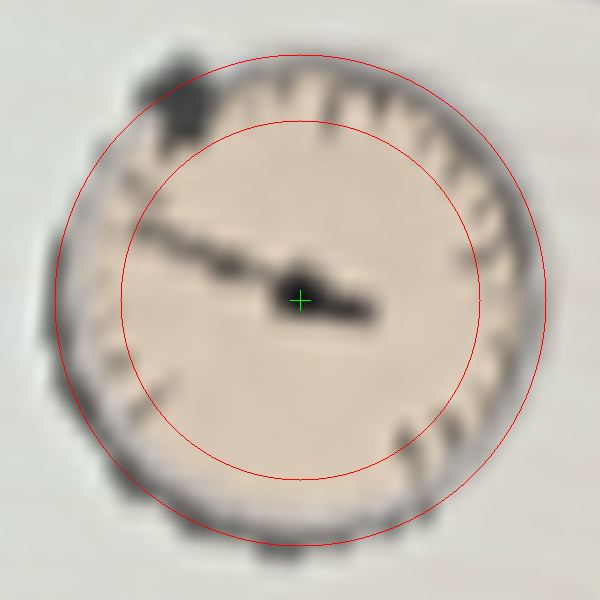

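View pics/dial_scene_0.40.png

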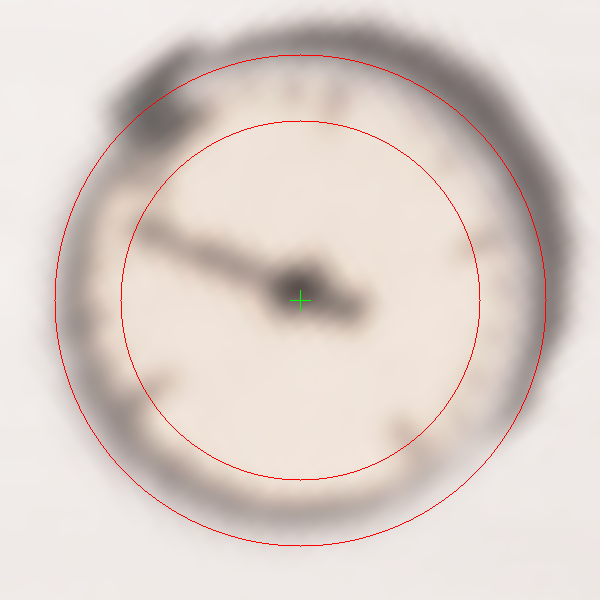

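```bash
python3 - <<'E'
from h import *
from scipy.spatial.transform import Rotation as R
t=cam("top");s=cam("scene")
def seg(c,u0,v0,u1,v1,lo,hi):
    g=c["color"][v0:v1,u0:u1].max(-1); m=((g>lo)&(g<hi)).astype(np.uint8)
    cs,_=cv2.findContours(m,cv2.RETR_EXTERNAL,cv2.CHAIN_APPROX_NONE);k=max(cs,key=cv2.contourArea);h=cv2.convexHull(k)
    M=cv2.moments(h);return np.array([M["m10"]/M["m00"]+u0,M["m01"]/M["m00"]+v0]),cv2.contourArea(h)
a=seg(t,360,228,388,256,60,140);b=seg(s,276,284,302,302,75,140)
print(a,b,tri(t,a[0],s,b[0])); print(plane(t,*a[0],.126),plane(s,*b[0],.126))
st=r.read_state(); q=R.from_quat(st["eef_rot"]);print(np.round(q.as_matrix(),3),st["time"])
E
```

```text
(array([374.05128205, 241.41880342]), 58.5) (array([289.37928519, 294.13129103]), 228.5) (array([ 0.55000647, -0.17119931,  0.11660067]), np.float64(0.0035736228856807946))
[ 0.54947505 -0.16889499  0.126     ] [ 0.55450371 -0.17989904  0.126     ]
[[ 0.    0.28 -0.96]
 [-0.   -0.96 -0.28]
 [-1.    0.    0.  ]] 0.5
```

Call:
drive_tool(moves="0.031 0.036 0 0 0;0.031 0.036 0 0 0;0.031 0.036 0 0 0;0.031 0.036 0 0 0;0.031 0.036 0 0 0;0.031 0.036 0 0 0;0.031 0.036 0 0 0;0.031 0.036 0 0 0;0.031 0.036 0 0 0;0.031 0.036 0 0 0;0.031 0.035 0 0 0;0.032 0.035 -0.03 0 0;0 0 -0.03 0 0;0 0 0 0 0", newtons=25)

```text
time: 2.25
ee_pos: [0.5468, -0.1696, 0.1715]
eef_rot: [-0.699, -0.101, 0.701, -0.1]
ft_force: [-1.2, -0.8, 0.5]
width: 0.087
```

```bash
python3 - <<'E'
from h import *
st=r.read_state();print(np.round(st["ee_pos"],4),np.round(st["joint_positions"],3))
t=cam("top");s=cam("scene")
st=r.read_state();print(np.round(st["ee_pos"],4))
crop(t,310,170,460,290,5,"t1.png");crop(s,220,230,360,350,5,"s1.png")
E
```

```text
[ 0.5468 -0.1696  0.1715] [ 0.605  0.299 -0.457  1.662  0.138  1.217 -1.169]
[ 0.5481 -0.1708  0.1745]
```

View pics/s1.png

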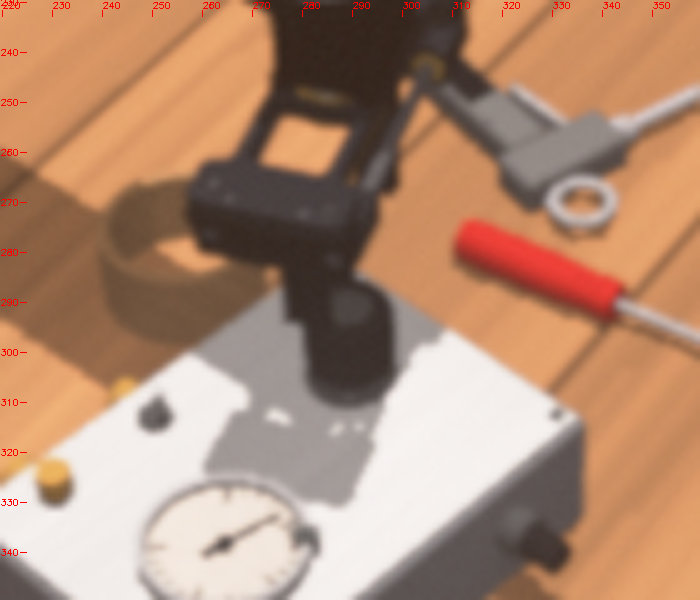

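View pics/t1.png

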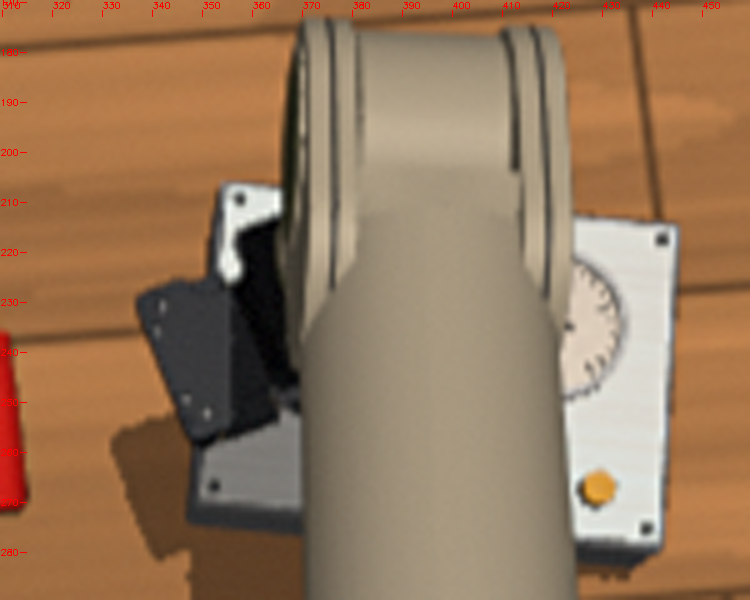

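Call:
drive_tool(moves="0.0005 0.0005 -0.02 0 0;0 0 -0.025 0 0;0 0 -0.015 0 0;0 0 -0.005 0 0;0 0 0 0 0")

```text
time: 2.98
ee_pos: [0.5489, -0.1698, 0.1093]
eef_rot: [0.7, 0.1, -0.7, 0.1]
ft_force: [0.1, 0.3, -0.7]
width: 0.0869
```

Close lightly first, so any centring offset shows up as side force.

Call:
drive_tool(moves="0 0 0 0 0.4;0 0 0 0 0.6;0 0 0 0 0.7;0 0 0 0 0.7", newtons=5)

```text
time: 3.48
ee_pos: [0.5486, -0.1695, 0.1087]
eef_rot: [0.7, 0.1, -0.7, 0.1]
ft_force: [0.0, 0.0, 0.6]
width: 0.0549
```

```bash
python3 - <<'E'
from h import *
s=cam("scene");crop(s,220,230,360,350,5,"s2.png")
st=r.read_state();print(np.round(st["ee_pos"],4),np.round(st["ft_force"],2),np.round(st["torque"],3),st["width"])
E
```

```text
[ 0.5486 -0.1695  0.1086] [-0.02 -0.    0.56] [-0.006 -0.003  0.075] 0.050956558438434614
```

View pics/s2.png

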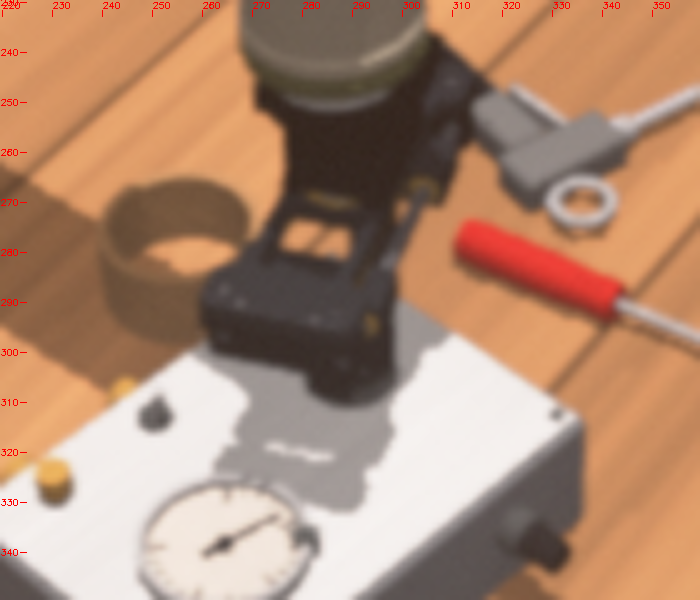

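Still closing. I'll continue to contact.

Call:
drive_tool(moves="0 0 0 0 0.8;0 0 0 0 0.8;0 0 0 0 0.8;0 0 0 0 0.8", newtons=8)

```text
time: 4.03
ee_pos: [0.5489, -0.1706, 0.1089]
eef_rot: [0.7, 0.099, -0.7, 0.1]
ft_force: [2.9, -5.2, 0.8]
width: 0.0441
```

Call:
drive_tool(moves="0.0005 -0.001 0 0 0.8;0 0 0 0 0.8;0 0 0 0 0.8", newtons=20)

```text
time: 4.4
ee_pos: [0.549, -0.1707, 0.1088]
eef_rot: [0.7, 0.1, -0.7, 0.1]
ft_force: [-1.4, -2.6, 4.8]
width: 0.0436
```

Call:
drive_tool(moves="0 0 0 0 0.9;0 0 0.002 0 0.9;0 0 0.003 0 0.9;0 0 0.003 0 0.9;0 0 0 0 0.9;0 0 0 0 0.9", newtons=35)

```text
time: 5.15
ee_pos: [0.5489, -0.1707, 0.1163]
eef_rot: [-0.7, -0.1, 0.7, -0.1]
ft_force: [0.4, -4.8, -4.2]
width: 0.043
```

```bash
python3 - <<'E'
from h import *
s=cam("scene");crop(s,240,270,320,350,8,"s3.png")
E
```

```text
(no output)
```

View pics/s3.png

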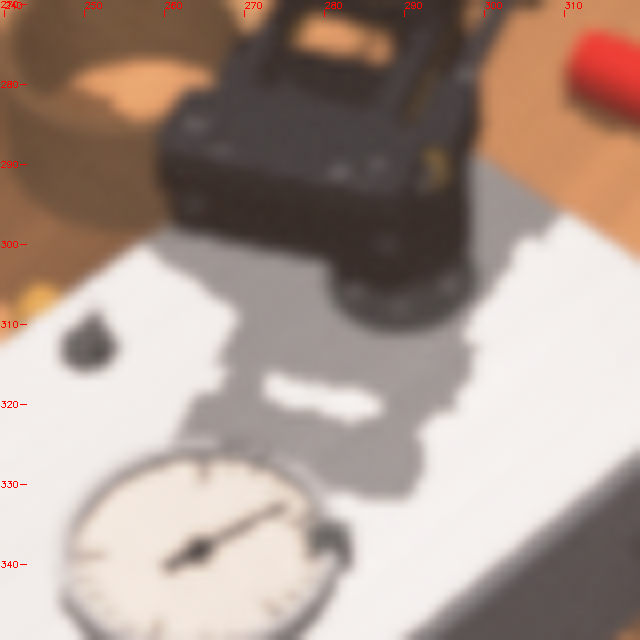

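Call:
drive_tool(moves="0 0 0 -5 0.9;0 0 0 -5 0.9;0 0 0 -5 0.9;0 0 0 -5 0.9;0 0 0 0 0.9;0 0 0 0 0.9")

```text
time: 5.95
ee_pos: [0.5489, -0.1709, 0.1163]
eef_rot: [-0.707, 0.023, 0.707, 0.023]
ft_force: [1.4, -5.3, -3.3]
width: 0.0433
```

```bash
python3 - <<'E'
from h import *
s=cam("scene");t=cam("top");crop(s,240,270,320,350,8,"s4.png");crop(t,380,200,460,270,8,"t4.png")
st=r.read_state();print(np.round(st["ee_pos"],4),np.round(st["ft_force"],2),np.round(st["torque"],3),st["width"],np.round(st["joint_positions"],3))
E
```

```text
[ 0.5489 -0.171   0.1163] [ 1.95 -5.77 -4.74] [-1.226 -0.411 -0.033] 0.04319428300056253 [ 0.553  0.346 -0.395  1.72   0.147  1.105 -1.524]
```

View pics/s4.png

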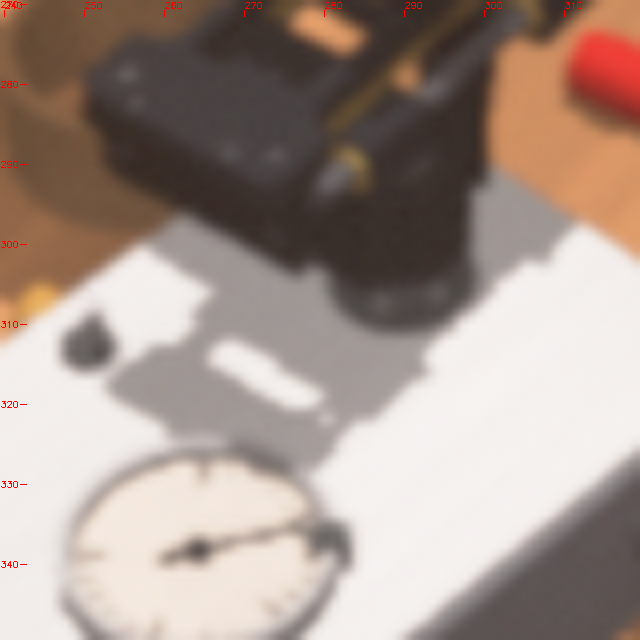

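View pics/t4.png

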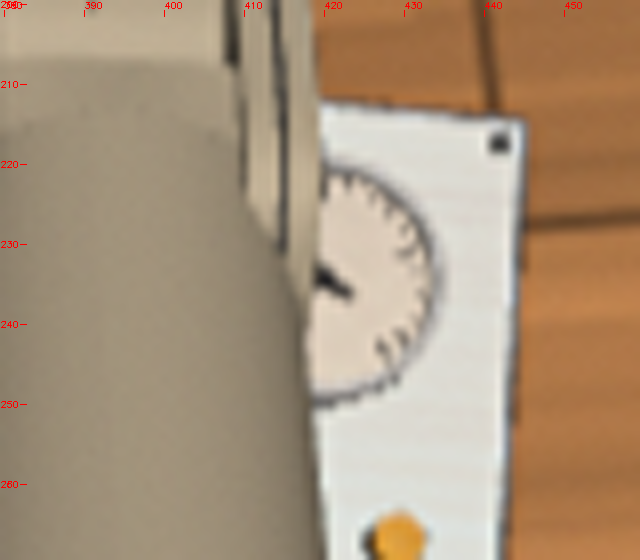

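Call:
drive_tool(moves="0 0 0 -5 0.9;0 0 0 -5 0.9;0 0 0 0 0.9;0 0 0 0 0.9")

```text
time: 6.55
ee_pos: [0.5489, -0.1711, 0.1163]
eef_rot: [0.702, -0.085, -0.702, -0.085]
ft_force: [1.7, -6.2, -4.3]
width: 0.0436
```

```bash
cat > g2.py <<'E'
from h import *
c=cam("scene");P0=np.array([.56500924,-.30055124,.09])
N=600;S=0.1
yy,xx=np.mgrid[0:N,0:N]; X=P0[0]+(N/2-yy)/N*S; Y=P0[1]+(N/2-xx)/N*S
E=np.linalg.inv(np.array(c["extrinsics"]));W=np.stack([X,Y,np.full_like(X,.09)],-1)@E[:3,:3].T+E[:3,3]
mu=(c["fx"]*W[...,0]/W[...,2]+c["cx"]).astype(np.float32);mv=(c["fy"]*W[...,1]/W[...,2]+c["cy"]).astype(np.float32)
o=cv2.remap(c["color"][:,:,::-1].copy(),mu,mv,cv2.INTER_CUBIC)
hub=(300,292)
# expected mark: direction of tab, 33 deg left of up, with its parallax for 4 mm above
for a in(27,33,39):
    a=np.deg2rad(a);cv2.line(o,(int(hub[0]-150*np.sin(a)),int(hub[1]-150*np.cos(a))),(int(hub[0]-180*np.sin(a)),int(hub[1]-180*np.cos(a))),(0,0,255),1)
g=o.max(-1).astype(float)
ang=np.arange(0,100,.5);sc=[]
for a in np.deg2rad(ang):
    rr=np.arange(50,150);sc.append(g[(hub[1]-rr*np.cos(a)).astype(int),(hub[0]-rr*np.sin(a)).astype(int)].mean())
sc=np.array(sc);w=np.clip(np.percentile(sc,60)-8-sc,0,None);print("needle deg left of up",(w*ang).sum()/w.sum(),ang[sc.argmin()])
n=f"pics/dsc_{r.read_state()['time']:.2f}.png";cv2.imwrite(n,o);print(n)
E
python3 g2.py
```

```text
needle deg left of up 40.12455461264378 39.5
pics/dsc_6.60.png
```

View pics/dsc_6.60.png

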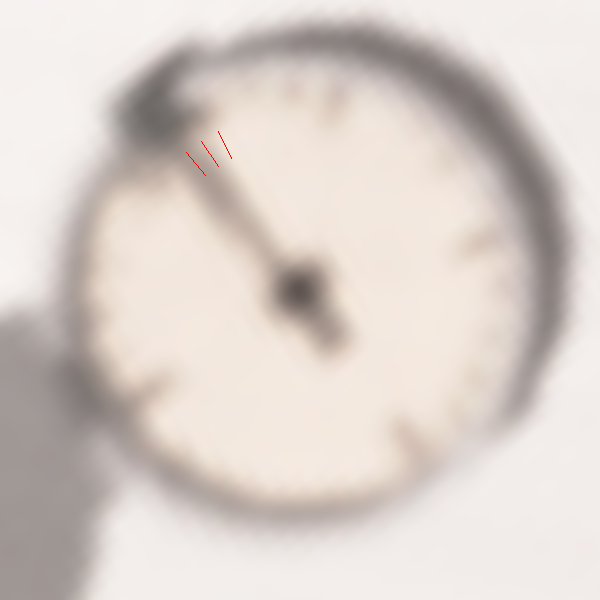

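```bash
python3 - <<'E'
from h import *
t=cam("top");s=cam("scene")
def load(c,f): c=dict(c);c["color"]=cv2.imread(f)[:,:,::-1].copy();return c
t=load(t,"pics/top0.png");s=load(s,"pics/scene0.png")
def cen(c,u0,v0,u1,v1,th):
    g=c["color"][v0:v1,u0:u1].max(-1).astype(float);w=np.clip(th-g,0,None);v,u=np.mgrid[v0:v1,u0:u1]
    print(g.astype(int)); return np.array([(w*u).sum()/w.sum(),(w*v).sum()/w.sum()])
tt=cen(t,404,217,415,228,140);ss=cen(s,275,331,287,344,150)
th=cen(t,416,231,423,238,130);sh=cen(s,261,335,268,342,130)
print(tt,ss,th,sh)
T,e1=tri(t,tt,s,ss);H,e2=tri(t,th,s,sh);print(T,e1,H,e2)
d=T-H;print(d,np.hypot(d[0],d[1]),np.degrees(np.arctan2(d[1],d[0])))
for zz in(0,.002,.004,.006):
  for c,a,b in((t,tt,th),(s,ss,sh)):
    d=plane(c,*a,.09+zz)-plane(c,*b,.09);print(zz,np.round(d,4),round(np.hypot(d[0],d[1]),4),np.degrees(np.arctan2(d[1],d[0])))
E
```

```text
[[219 219 218 219 219 218 218 217 218 218 217]
 [218 218 216 218 217 217 217 218 217 217 218]
 [218 219 219 218 220 221 220 219 219 220 213]
 [221 220 221 221 225 224 187 180 206 213 204]
 [221 220 221 224 223 183 124 113 159 192 163]
 [221 220 222 224 174 113  76  70  97 140 154]
 [218 218 221 222 136  81  67  68  76 131 191]
 [218 220 222 222 171 155  87  72  82 163 211]
 [219 221 219 205 187 196 103  76 100 194 217]
 [221 221 179 184 190 203 124 165 180 212 215]
 [223 222 166 179 195 206 185 209 212 214 213]]
[[225 217 191 183 202 224 236 241 242 242 243 243]
 [216 222 218 192 189 212 230 240 242 243 243 243]
 [190 219 220 193 180 198 222 235 240 242 243 243]
 [209 216 201 178 168 179 200 220 231 239 242 242]
 [225 211 190 174 153 142 148 165 197 229 240 242]
 [236 228 203 162 129 116 116 130 170 222 238 241]
 [239 234 216 164 120 111 111 114 151 216 238 242]
 [239 237 224 176 134 132 131 116 141 211 238 242]
 [239 238 226 189 168 180 174 140 143 212 239 242]
 [240 238 233 218 209 207 187 155 158 217 239 243]
 [239 238 233 226 219 205 178 176 199 229 241 243]
 [238 235 229 218 207
[... 546 characters left out ...]
[280.73138298 337.00265957] [419.91638796 234.37625418] [264.21348315 338.39325843]
[ 0.59751127 -0.27615512  0.09044845] 0.00205733399527875 [ 0.56594992 -0.29785966  0.0871627 ] 0.0026248686057801533
[0.03156134 0.02170455 0.00328576] 0.03830412316817508 34.51607191655536
0 [0.0321 0.0208 0.    ] 0.0382 33.025474203621236
0 [0.0299 0.024  0.    ] 0.0384 38.823935665212574
0.002 [0.0316 0.0212 0.002 ] 0.0381 33.882216896433974
0.002 [0.031  0.0227 0.002 ] 0.0384 36.214622197218
0.004 [0.0311 0.0216 0.004 ] 0.0379 34.74656128286436
0.004 [0.0321 0.0213 0.004 ] 0.0385 33.61818541185915
0.006 [0.0307 0.022  0.006 ] 0.0377 35.61821046868853
0.006 [0.0332 0.02   0.006 ] 0.0388 31.045072633779935
```

Call:
drive_tool(moves="0 0 0 6 0.9;0 0 0 6 0.9;0 0 0 2 0.9;0 0 0.001 0 0.9;0 0 0.001 0 0.9;0 0 0 0 0.9")

```text
time: 7.45
ee_pos: [0.5487, -0.1709, 0.1171]
eef_rot: [-0.707, -0.002, 0.707, -0.002]
ft_force: [6.3, -6.5, -14.0]
width: 0.0434
```

Downward force rose to 14 N after a further 0.8 mm, so the knob is on its top stop. Step 1 is done and I can turn to the mark.

Call:
drive_tool(moves="0 0 -0.0015 0 0.9;0 0 0 -6 0.9;0 0 0 -6 0.9;0 0 0 -6 0.9;0 0 0 0 0.9;0 0 0 0 0.9")

```text
time: 8.2
ee_pos: [0.5489, -0.1711, 0.1168]
eef_rot: [0.699, -0.109, -0.699, -0.109]
ft_force: [1.6, -5.9, -3.4]
width: 0.0431
```

```bash
python3 g2.py; python3 - <<'E'
from h import *
st=r.read_state();print(np.round(st["ee_pos"],4),np.round(st["ft_force"],2))
E
python3 - <<'E'
# same measure on the first picture, for reference
import re
src=open('g2.py').read().replace('P0=','c=dict(c);c["color"]=cv2.imread("pics/scene0.png")[:,:,::-1].copy();P0=',1).replace('cv2.imwrite(n,o)','0')
exec(src)
E
```

```text
needle deg left of up 37.21503703627393 36.0
pics/dsc_8.25.png
[ 0.5489 -0.1712  0.1168] [ 0.74 -6.33 -3.95]
needle deg left of up 68.8053418835638 68.5
pics/dsc_8.30.png
```

Call:
drive_tool(moves="0 0 0 -1 0.9;0 0 0 0 0.9;0 0 -0.002 0 0.9;0 0 -0.002 0 0.9;0 0 -0.002 0 0.9;0 0 -0.002 0 0.9;0 0 0 0 0.9;0 0 0 0 0.9")

```text
time: 9.3
ee_pos: [0.549, -0.1712, 0.1095]
eef_rot: [0.698, -0.116, -0.698, -0.115]
ft_force: [-0.6, -5.9, 0.7]
width: 0.0429
```

Call:
drive_tool(moves="0 0 -0.001 0 0.9;0 0 -0.001 0 0.9;0 0 0 0 0.9;0 0 0 0 0.9")

```text
time: 9.8
ee_pos: [0.5492, -0.1713, 0.1086]
eef_rot: [0.698, -0.116, -0.697, -0.115]
ft_force: [-5.2, -5.7, 12.5]
width: 0.0434
```

Call:
drive_tool(moves="0 0 0.001 0 0.9;0 0 0 0 0.5;0 0 0 0 0.2;0 0 0 0 0;0 0 0 0 0;0 0 0.03 0 0;0 0 0.04 0 0;0 0.03 0.04 0 0;0 0.05 0.04 0 0;0 0.05 0 0 0;0 0.05 0 0 0;0 0 0 0 0")

```text
time: 11.3
ee_pos: [0.5486, 0.0137, 0.2574]
eef_rot: [0.698, -0.112, -0.698, -0.113]
ft_force: [-0.3, -0.5, 0.0]
width: 0.0871
```

```bash
python3 gauge.py; python3 g2.py; python3 - <<'E'
from h import *
s=cam("scene");crop(s,205,275,345,390,5,"s5.png")
t=cam("top");crop(t,195,180,325,330,4,"t5g.png");cv2.imwrite("pics/t5.png",t["color"][:,:,::-1])
E
ls -t pics|head -6
```

```text
(array([419.47978401, 234.530756  ]), array([419.49083924, 234.57358156]), (26.236312866210938, 28.093854904174805)) (array([263.41703796, 338.85918427]), array([263.56492182, 338.7255835 ]), (27.030433654785156, 35.909080505371094))
(array([ 0.56507355, -0.29789255,  0.08529202]), np.float64(0.0051606483553878185)) (array([ 0.56508207, -0.29769965,  0.08552567]), np.float64(0.0046847810999356525))
top [ 0.56588691 -0.29520844  0.09      ]
11.4
scene [ 0.56598047 -0.3022299   0.09      ]
11.4
needle deg left of up 35.42351406286265 35.5
pics/dsc_11.45.png
t5.png
t5g.png
s5.png
dsc_11.45.png
dial_scene_11.40.png
dial_top_11.40.png
```

View pics/dial_top_11.40.png

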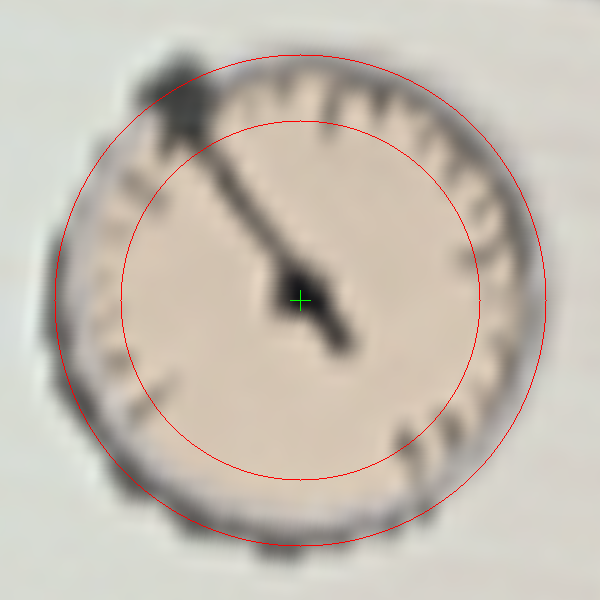

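View pics/s5.png

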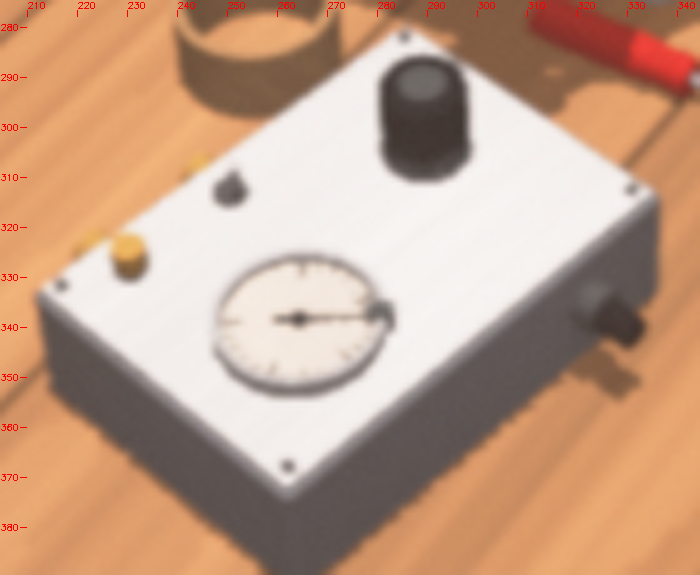

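View pics/t5.png

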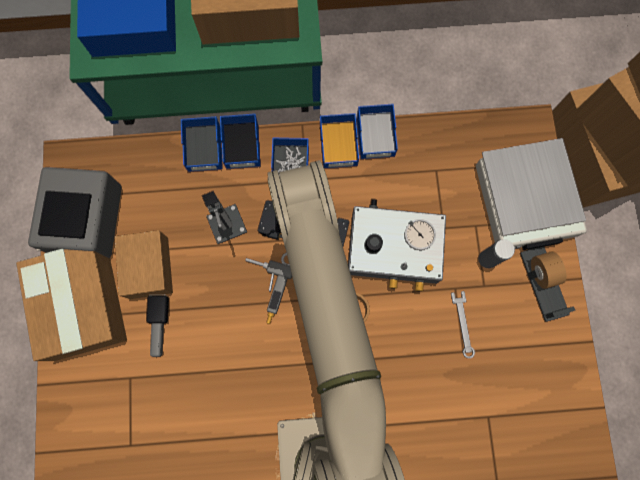

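```bash
python3 - <<'E'
from h import *
from scipy.spatial.transform import Rotation as R
st=r.read_state();print(np.round(st["ee_pos"],4),np.round(st["joint_positions"],3))
y=R.from_quat(st["eef_rot"]).as_matrix()[:,1];print("jaw yaw",np.degrees(np.arctan2(y[1],y[0])))
t=cam("top");s=cam("scene")
def load(c,f): c=dict(c);c["color"]=cv2.imread(f)[:,:,::-1].copy();return c
t=load(t,"pics/top0.png");s=load(s,"pics/scene0.png")
# eye ring: bright-ish pixels
def c4(x,y): return (195+x/4-.5,180+y/4-.5)
for nm,p,z in(("grip patch ctr",(321,480),.024),("handle end L",(290,525),.02),("handle end R",(326,535),.02),("handle L at head",(328,385),.02),("handle R at head",(366,397),.02),("eye",(374,317),.012),("nozzle tip",(205,318),.012),("plug",(294,572),.012)):
    print(nm,np.round(plane(t,*c4(*p),z),4))
for nm,p,z in(("footctr",(124.75,173),.012),("b1",(62,148),.012),("b2",(152,112),.012),("b3",(188,198),.012),("b4",(97,234),.012),("tip",(100,187),.283),("root",(86,122),.215)):
    print(nm,np.round(plane(t,*c4(*p),z),4))
def s4(x,y): return (290+x/4-.5,160+y/4-.5)
for nm,p,z in(("s b1",(404,331),.012),("s b2",(498,343),.012),("s b3",(486,405),.012),("s b4",(390,390),.012),("s tip",(357,38),.283),("s eye",(186,441),.012),("s root",(432,128),.215)):
    print(nm,np.round(plane(s,*s4(*p),z),4))
E
```

```text
[0.549  0.0069 0.2569] [ 0.33   0.188 -0.483  1.608  0.089  1.368 -2.064]
jaw yaw -108.85039828441002
grip patch ctr [0.4308 0.1025 0.024 ]
handle end L [0.4026 0.1255 0.02  ]
handle end R [0.394  0.1016 0.02  ]
handle L at head [0.4957 0.094  0.02  ]
handle R at head [0.4855 0.0686 0.02  ]
eye [0.5419 0.0597 0.012 ]
nozzle tip [0.5502 0.1764 0.012 ]
plug [0.3715 0.1253 0.012 ]
footctr [0.6577 0.2274 0.012 ]
b1 [0.6792 0.2707 0.012 ]
b2 [0.7005 0.2063 0.012 ]
b3 [0.6363 0.184  0.012 ]
b4 [0.6154 0.2486 0.012 ]
tip [0.5811 0.2024 0.283 ]
root [0.6397 0.2201 0.215 ]
s b1 [0.6116 0.2437 0.012 ]
s b2 [0.6757 0.2685 0.012 ]
s b3 [0.6988 0.2034 0.012 ]
s b4 [0.6339 0.181  0.012 ]
s tip [0.5815 0.2002 0.283 ]
s eye [0.5393 0.0578 0.012 ]
s root [0.6302 0.2229 0.215 ]
```

Call:
drive_tool(moves="-0.03 0.023 0 -0.9 0;-0.03 0.023 -0.02 0 0;-0.03 0.023 -0.04 0 0;-0.029 0.024 -0.05 0 0;0 0 -0.05 0 0;0 0 0 0 0;0 0 0 0 0", newtons=50)

```text
time: 12.52
ee_pos: [0.4314, 0.1011, 0.0989]
eef_rot: [0.697, -0.121, -0.696, -0.121]
ft_force: [0.2, 0.0, 0.3]
width: 0.0869
```

```bash
python3 - <<'E'
from h import *
from scipy.spatial.transform import Rotation as R
s=cam("scene");crop(s,260,180,400,300,5,"s6.png")
st=r.read_state();print(np.round(st["ee_pos"],4),np.round(st["joint_positions"],3))
y=R.from_quat(st["eef_rot"]).as_matrix()[:,1];print("jaw yaw",np.degrees(np.arctan2(y[1],y[0])))
E
```

```text
[0.4317 0.1012 0.0992] [ 0.24   0.103 -0.591  2.053  0.068  1.002 -2.301]
jaw yaw -109.70128109429017
```

View pics/s6.png

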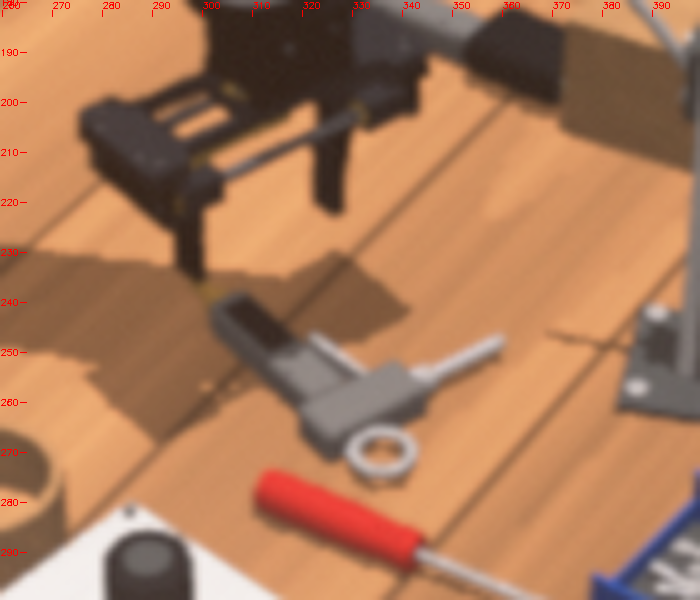

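Call:
drive_tool(moves="-0.0015 -0.001 -0.03 0 0;0 0 -0.03 0 0;0 0 -0.015 0 0;0 0 -0.009 0 0;0 0 0 0 0;0 0 0 0 0.5;0 0 0 0 0.7;0 0 0 0 0.7;0 0 0 0 0.75;0 0 0 0 0.75;0 0 0 0 0.75", newtons=10)

```text
time: 13.95
ee_pos: [0.4286, 0.1003, 0.0132]
eef_rot: [-0.697, 0.121, 0.697, 0.121]
ft_force: [0.4, 0.2, -0.4]
width: 0.0349
```

Call:
drive_tool(moves="0 0 0 0 1;0 0 0 0 1;0 0 0 0 1;0 0 0 0 1;0 0 0 0 1", newtons=45)

```text
time: 14.58
ee_pos: [0.4286, 0.1003, 0.0132]
eef_rot: [0.697, -0.121, -0.697, -0.121]
ft_force: [-0.4, -0.7, 0.2]
width: 0.0278
```

Call:
drive_tool(moves="0 0 0.02 0 1;0 0 0.04 0 1;0 0 0.06 0 1;0 0 0.06 0 1;0 0 0.06 0 1;0 0 0.05 0 1;0 0 0.02 0 1;0 0 0 8 1;0 0 0 8 1;0 0 0 8 1;0 0 0 8 1;0 0 0 6.7 1;0 0.025 0 0 1;0 0.025 0 0 1;0 0 0 0 1;0 0 0 0 1;0 0 0 0 1")

```text
time: 16.7
ee_pos: [0.4286, 0.1493, 0.3231]
eef_rot: [-0.697, -0.116, 0.698, -0.117]
ft_force: [-0.2, -0.3, -1.6]
width: 0.0274
```

```bash
python3 - <<'E'
from h import *
from scipy.spatial.transform import Rotation as R
s=cam("scene");crop(s,280,70,440,200,5,"s7.png")
t=cam("top");crop(t,170,150,330,290,5,"t7.png")
st=r.read_state();print(np.round(st["ee_pos"],4),np.round(st["joint_positions"],3),np.round(st["ft_force"],2),st["width"])
y=R.from_quat(st["eef_rot"]).as_matrix()[:,1];print("jaw yaw",np.degrees(np.arctan2(y[1],y[0])))
E
```

```text
[0.4286 0.1496 0.3231] [ 0.209 -0.061 -0.606  1.708 -0.035  1.484 -1.633] [-0.27 -0.33 -2.15] 0.027343576945231002
jaw yaw -71.00346943171645
```

View pics/s7.png

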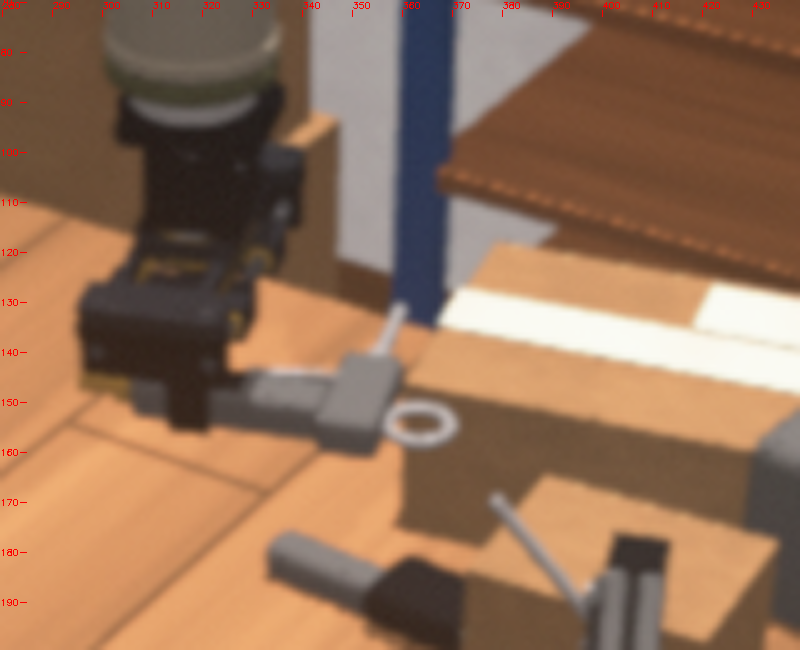

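View pics/t7.png

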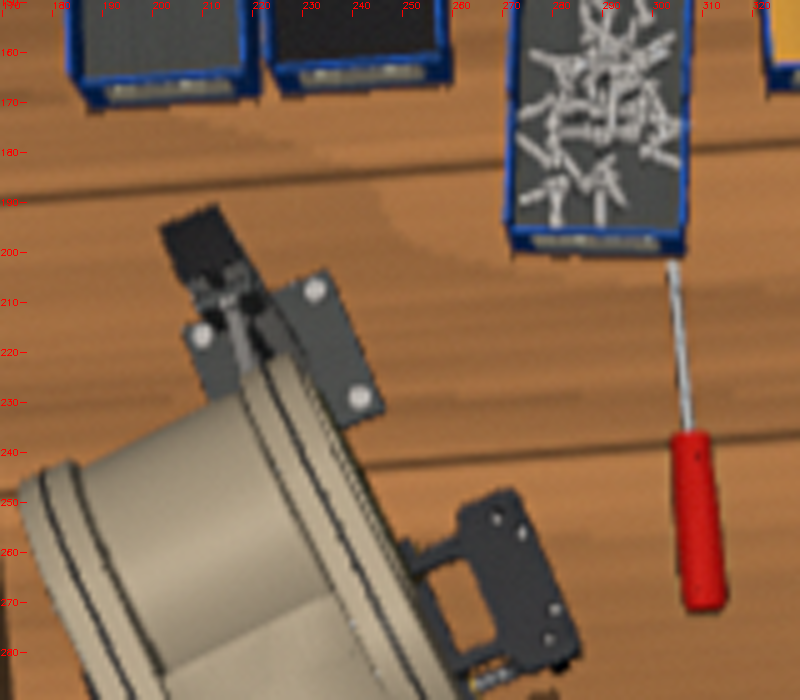

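```bash
python3 - <<'E'
from h import *
s=cam("scene")
for z in(.316,.319,.322): print(z,plane(s,363.7,154.1,z))
print("pred px",proj(s,(.5392,.1877,.321)))
# ring fit
im=s["color"][140:165,350:380].astype(int);g=im.min(-1)
m=((g>125)).astype(np.uint8);cs,_=cv2.findContours(m,cv2.RETR_EXTERNAL,cv2.CHAIN_APPROX_NONE)
for k in cs:
  if len(k)>20: print(cv2.fitEllipse(cv2.convexHull(k)))
E
```

```text
0.316 [0.53673634 0.19641868 0.316     ]
0.319 [0.53902591 0.19226928 0.319     ]
0.322 [0.54131548 0.18811988 0.322     ]
pred px [362.90439542 154.26639791]
((13.341262817382812, 14.001603126525879), (8.818191528320312, 14.777395248413086), 93.76673126220703)
((2.9296932220458984, 5.736982345581055), (9.19666862487793, 15.380148887634277), 23.636524200439453)
```

Call:
drive_tool(moves="0.010 0.0025 0 0 1;0.008 0.0027 -0.01 0 1;0.008 0.0027 -0.01 0 1;0.008 0.0028 -0.01 0 1;0 0 0 0 1;0 0 0 0 1;0 0 0 0 1")

```text
time: 17.73
ee_pos: [0.4626, 0.161, 0.2936]
eef_rot: [0.698, 0.117, -0.697, 0.117]
ft_force: [0.7, -0.2, -3.1]
width: 0.0277
```

```bash
cat > e.py <<'E'
from h import *
import sys
s=cam("scene");n=sys.argv[1]
st=r.read_state();p=np.array(st["ee_pos"]);print(np.round(p,4),np.round(st["ft_force"],2),st["width"])
e=p+[.1114,.0382,-.0015];print("eye pred",np.round(e,4),np.round(proj(s,e),1))
T=np.array([.5814,.2008,.283]);d=np.array([-.9455*np.cos(np.radians(50)),-.3256*np.cos(np.radians(50)),np.sin(np.radians(50))])
ax=T+d*(e[2]-T[2])/d[2];print("axis at that z",np.round(ax,4),"eye-axis",np.round(e-ax,4),"tip px",proj(s,T))
crop(s,320,120,420,200,8,n)
E
python3 e.py s8.png
```

```text
[0.4626 0.161  0.2936] [ 0.1   0.33 -1.76] 0.027660304920865502
eye pred [0.574  0.1992 0.2921] [376.2 165.4]
axis at that z [0.5741 0.1983 0.2921] eye-axis [-0.0002  0.0009  0.    ] tip px [378.81879751 168.87727181]
```

View pics/s8.png

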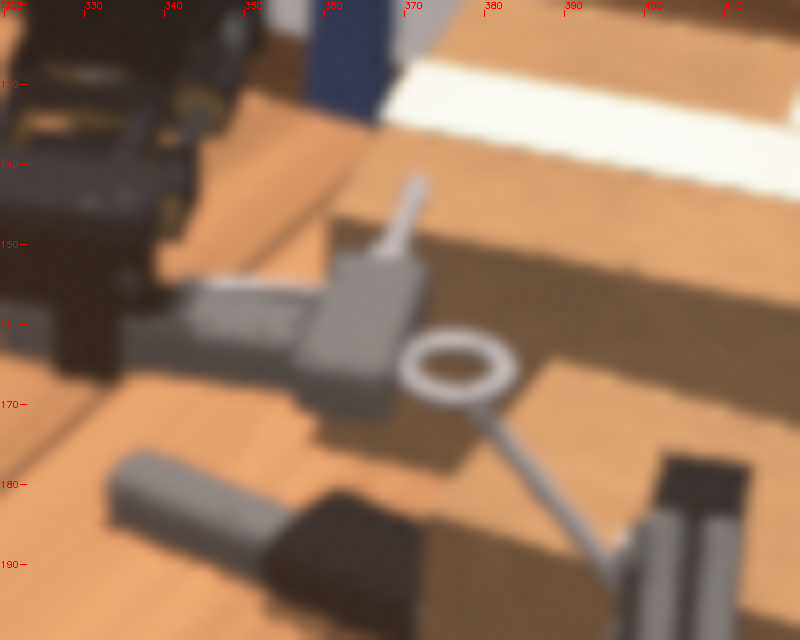

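Call:
drive_tool(moves="0.004 0.001 -0.005 0 1;0.004 0.001 -0.005 0 1;0.004 0.0012 -0.006 0 1;0 0 0 0 1;0 0 0 0 1")

```text
time: 18.4
ee_pos: [0.4745, 0.1642, 0.2772]
eef_rot: [-0.697, -0.117, 0.697, -0.117]
ft_force: [-0.3, 0.3, -1.7]
width: 0.0277
```

```bash
python3 e.py s9.png
```

```text
[0.4746 0.1642 0.2773] [-0.71  0.42 -1.71] 0.027686684554791927
eye pred [0.586  0.2024 0.2758] [380.5 171.4]
axis at that z [0.5871 0.2028 0.2758] eye-axis [-0.0011 -0.0003  0.    ] tip px [378.81879751 168.87727181]
```

View pics/s9.png

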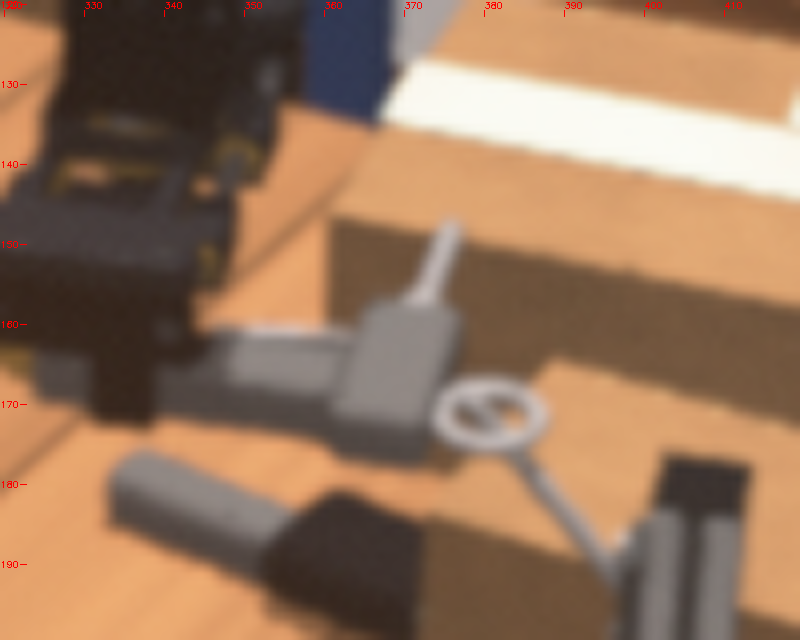

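Call:
drive_tool(moves="0.005 0.0015 -0.006 0 1;0.005 0.0017 -0.006 0 1;0.005 0.0018 -0.006 0 1;0.005 0.0018 -0.006 0 1;0.005 0.0017 -0.006 0 1;0 0 0 0 1;0 0 0 0 1")

```text
time: 19.32
ee_pos: [0.4995, 0.1727, 0.2472]
eef_rot: [-0.697, -0.117, 0.697, -0.117]
ft_force: [0.0, -0.4, -2.5]
width: 0.0279
```

```bash
python3 e.py s10.png
```

```text
[0.4995 0.1727 0.2473] [ 0.01 -0.66 -1.69] 0.0281022776658451
eye pred [0.6109 0.2109 0.2458] [389.7 182.1]
axis at that z [0.6109 0.211  0.2458] eye-axis [-0.     -0.0001  0.    ] tip px [378.81879751 168.87727181]
```

View pics/s10.png

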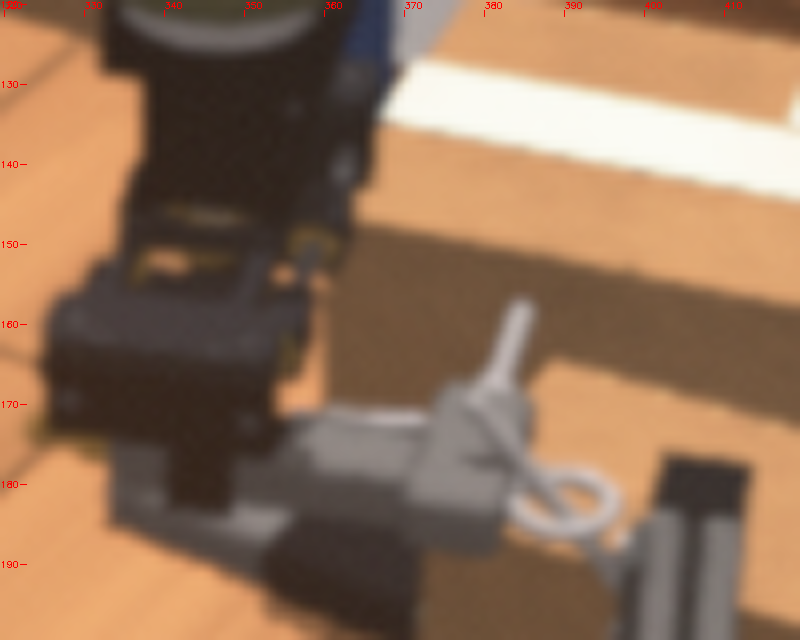

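Call:
drive_tool(moves="0 0 0 0 1;0 0 0 0 1;0.0005 0 -0.006 0 1;0.001 0.0004 -0.008 0 1;0.0015 0.0006 -0.008 0 1;0.002 0.0008 -0.008 0 1;0.0025 0.0009 -0.008 0 1;0.003 0.001 -0.008 0 1;0 0 0 0 1", newtons=5)

```text
time: 20.5
ee_pos: [0.5092, 0.1759, 0.1997]
eef_rot: [-0.696, -0.117, 0.698, -0.117]
ft_force: [-4.2, -2.2, -2.7]
width: 0.0279
```

```bash
python3 e.py s11.png
```

```text
[0.5092 0.176  0.2002] [-4.35 -2.83 -1.69] 0.028114730074095345
eye pred [0.6206 0.2142 0.1987] [392.4 196.9]
axis at that z [0.6483 0.2238 0.1987] eye-axis [-0.0277 -0.0096  0.    ] tip px [378.81879751 168.87727181]
```

View pics/s11.png

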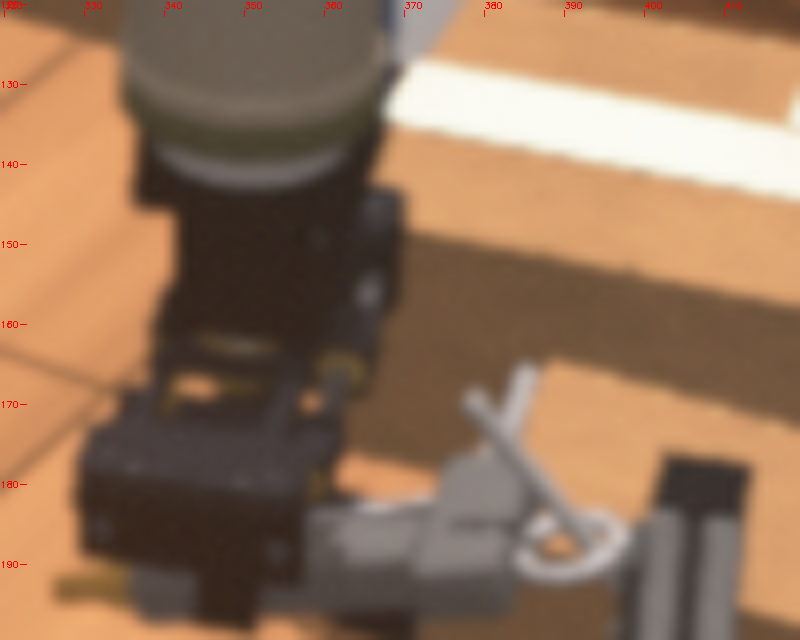

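Call:
drive_tool(moves="0 0 0 0 0;0 0 0 0 0;0 0 0 0 0;0 0 0 0 0;-0.03 -0.01 0.02 0 0;-0.04 -0.014 0.03 0 0;-0.02 -0.02 0.04 0 0;0 -0.04 0.04 0 0;0 -0.05 0 0 0;0 -0.05 0 0 0;0 -0.03 0 0 0;0 0 0 0 0")

```text
time: 22.05
ee_pos: [0.4199, -0.0398, 0.3312]
eef_rot: [0.698, 0.116, -0.698, 0.116]
ft_force: [0.0, 0.2, -0.9]
width: 0.0869
```

```bash
python3 - <<'E'
from h import *
s=cam("scene");crop(s,320,140,440,260,6,"s12.png")
t=cam("top");crop(t,170,150,300,280,6,"t12.png");cv2.imwrite("pics/t12f.png",t["color"][:,:,::-1])
st=r.read_state();print(np.round(st["ee_pos"],4),np.round(st["ft_force"],2),st["time"])
E
```

```text
[ 0.4201 -0.0371  0.3313] [ 0.59  0.38 -0.53] 22.15
```

View pics/s12.png

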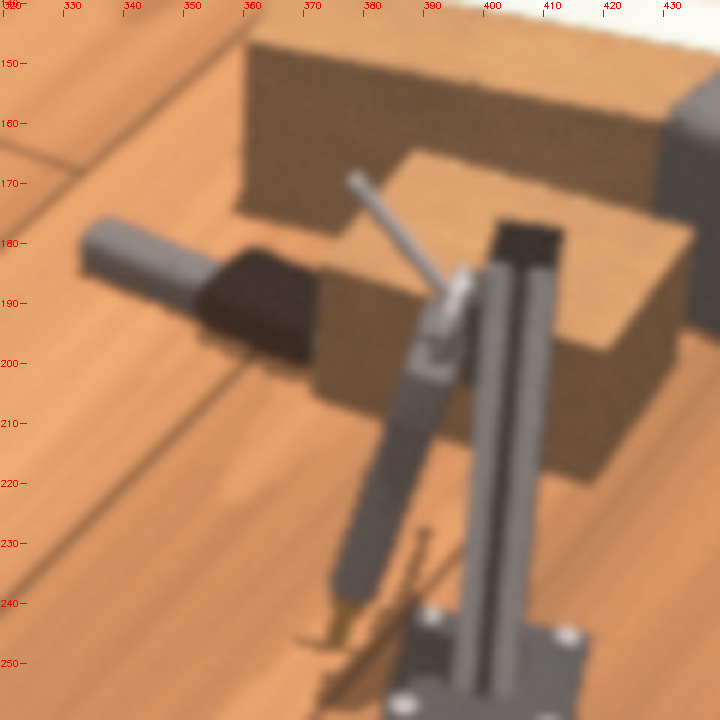

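View pics/t12.png

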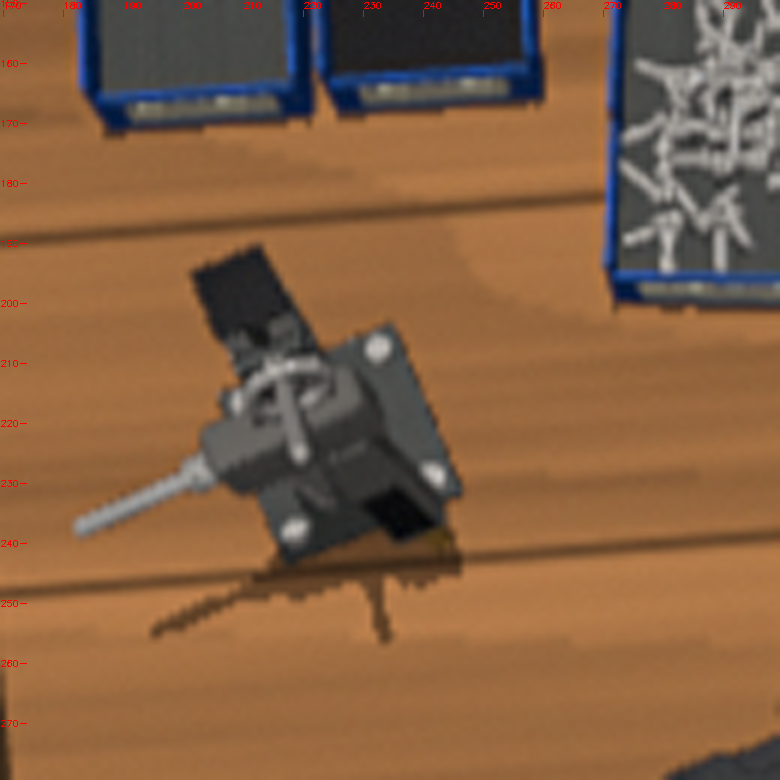

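Both views show the gun hanging with the peg through its eye near the root, scene about (394,190). I'll let it settle, then compare frames and recheck the gauge.

Call:
drive_tool(moves="0 0 0 0 0;0 0 0 0 0;0 0 0 0 0;0 0 0 0 0;0 0 0 0 0;0 0 0 0 0;0 0 0 0 0;0 0 0 0 0;0 0 0 0 0;0 0 0 0 0;0 0 0 0 0;0 0 0 0 0;0 0 0 0 0;0 0 0 0 0;0 0 0 0 0;0 0 0 0 0")

```text
time: 24.15
ee_pos: [0.4201, -0.0376, 0.3312]
eef_rot: [-0.697, -0.117, 0.697, -0.117]
ft_force: [0.4, 0.3, 0.2]
width: 0.0872
```

```bash
python3 - <<'E'
from h import *
a=cam("scene");crop(a,320,140,440,260,6,"s13.png")
t=cam("top");cv2.imwrite("pics/t13f.png",t["color"][:,:,::-1])
import numpy as np
old=cv2.imread("pics/t12f.png").astype(int);new=cv2.imread("pics/t13f.png").astype(int)
D=np.abs(old-new).max(-1);print("top diff near gun 22s vs 24s",D[190:250,170:260].max())
for i in range(6): b=cam("scene")
print("scene diff .3s",np.abs(b["color"].astype(int)-a["color"].astype(int)).max(-1)[140:260,320:440].max())
o=cv2.imread("pics/top0.png").astype(int);d=np.abs(o-new).max(-1);m=(d>60).astype(np.uint8)
n,_,st,_=cv2.connectedComponentsWithStats(m)
for r_ in st[1:]:
  if r_[4]>15: print(r_)
E
python3 gauge.py >/dev/null; ls -t pics|head -3
```

```text
top diff near gun 22s vs 24s 7
scene diff .3s 4
[211 209  12   6  28]
[ 277  224  102  192 5991]
[183 226  22  13  63]
[206 227   6   6  21]
[409 226  10   8  22]
[231 232  15  11 112]
[195 245  35  11  79]
[233 244  14   4  29]
[282 252  13  15  72]
[246 259  23  11  64]
[267 271   6  21  38]
[270 275  16  27 163]
[359 299   8  19  65]
[267 303  13  14  94]
[363 321   6  37  92]
[ 453  348  187  132 7214]
[366 362   7  63 197]
[306 365   8  53 197]
[314 412   9   5  30]
[490 414  47  24 479]
[304 419  13  23 156]
[ 374  419  120   61 4964]
[369 428   5  14  31]
[ 311  435   61   45 1377]
[284 450  14  30 174]
[301 452  16  17  93]
[295 466   9   8  24]
[308 469   8   7  33]
[548 471  48   9 141]
dial_scene_24.65.png
dial_top_24.65.png
t13f.png
```

View pics/s13.png

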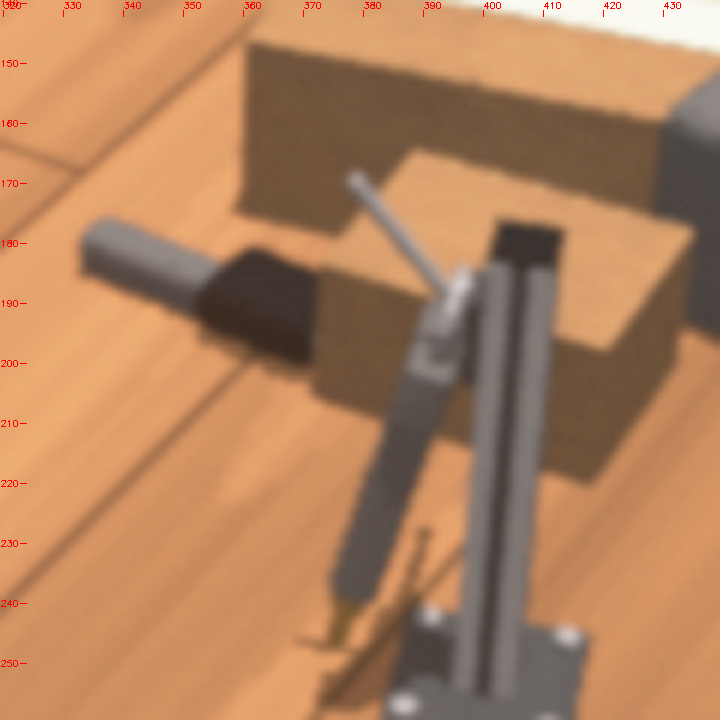

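View pics/t13f.png

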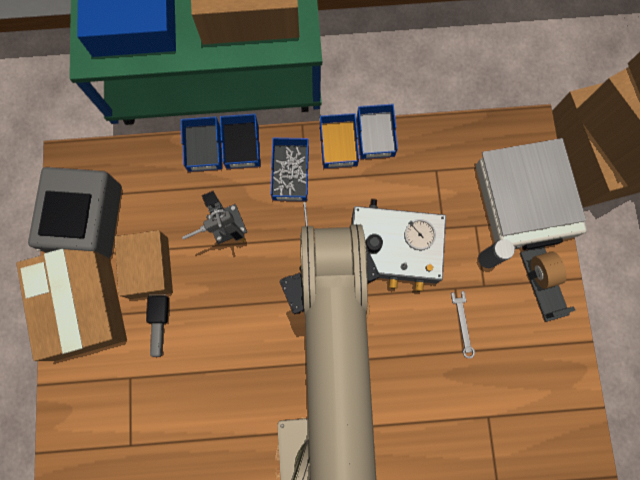

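```bash
python3 - <<'E'
from h import *
t=cam("top");s=cam("scene")
p,e=tri(t,(217.8,214.8),s,(395.3,189.2));print(p,e)
T=np.array([.5814,.2008,.283]);z=np.array([-.9455*np.cos(np.radians(50)),-.3256*np.cos(np.radians(50)),np.sin(np.radians(50))])
R0=T-.089*z;d=p-R0;al=d@z;print("root",R0,"along",al,"off axis",np.linalg.norm(d-al*z),"level part",d@np.array([.3256,-.9455,0]))
ticket.close_job()
E
```

```text
[0.62551793 0.21533209 0.22495079] 0.002458366820822882
root [0.63549026 0.21942696 0.21482204] along 0.014676824829867506 off axis 0.0018428592843662299 level part 0.000624710667953765
the job is handed in; nothing more can be done
```

I've set the air, locked the knob and hung the blow gun on the peg, and the job is handed in at about 25 s of the 72 s. No verdict was reported.

**Knob and gauge**
- **Unlock:** I pulled the knob up until it met its upper stop, which showed as a force jump to 14 N.
- **Setting:** I turned it 35° clockwise in total. In the last measurement, after locking, the needle read 34–35.5° in the two views and the tab about 34.5° (33–36°). That is within about 1 mm at the tip, against 4 mm allowed.
- **Lock:** I pushed the knob back down until the force rose to 12.5 N at home height. In the picture afterwards it sits where it did at the start.

**Blow gun**
- **Hanging:** I threaded its eye onto the peg, eased the handle down and let go. The eye's centre measures about 15 mm along the peg from the root and 2 mm off its axis.
- **At rest:** Pictures 2 s apart show no movement. I could not measure the gun's contact force on the peg directly.

**Other things on the bench:** The gripper was open and clear of everything at the end. The uncovered bystanders look unmoved in the last top view. The arm hid most of the screwdriver and the tape roll there, so I only know that it never went near them.

**Disagreements:** The two cameras' sight lines missed each other by 1–5 mm on most points, and by 7 mm on the rough peg root and plug readings. I got the peg root from the foot bolts and the peg tip instead.

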